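Clear the empty core from a wipe dispenser and shut its door

ROBOT

A 6-joint arm with a two-finger parallel gripper is mounted at the origin on the work surface. World frame = base frame: x ahead of the robot, y to its left, z up, the work surface at z = 0. Lengths are in m, angles in rad, forces in N, time in s.
With the tool pointing down it reaches from about 0.2 to 0.875 m from the base axis. Payload 3.4 kg.
Tool frame: the origin (TCP) lies midway between the tips of the shut fingers; the grasp point (between the pads) lies 19 mm behind it (manip.hold_point_z is the distance from the TCP to the grasp point, in m); z points along the fingers, x is the direction in which the jaws open and shut, and the axes are right-handed (so a half turn about z gives the same grasp; the last joint's range is limited). The gripper opens to 94 mm and grips with 3 to 60 N. Pads are 16 mm wide; open, the fingers measure 119 mm over their backs; the gripper's body (75 mm by 177 mm) begins 78 mm behind the grasp point.
Start: joints at [1.113, 0.276, 1.505, -0, 1.361, -0.121], TCP at [0.19, 0.543, 0.205] pointing down, gripper open.
Joint ranges: [-2.89, 2.89], [-0.75, 2.08], [0.22, 2.7], [-1.18, 4.32], [0.11, 2.71], [-2.7, 2.7]. Speed limits (rad/s): [2.57, 2.57, 3.14, 3.14, 3.14, 3.14].

INTERFACE

Orientations are given as a unit quaternion [w, x, y, z].
In Python, from rig import manip gives the robot as it stands.
- The arm moves only by the tool move_arm, never from a script. Its argument "targets" is a list of rows, each a list of 7 numbers: the closure, from -1 (fully open) to 1 (shut), so that 0 is half open, then the shift along the tool's x, y, z in cm, then the turn, a rotation vector about the tool's x, y, z in rad. In form: [[jaw, dx, dy, dz, ax, ay, az], ...]. A call has 1 to 12 rows; each row is the pose to reach, as a shift and turn from the pose commanded when the call began, along the tool's axes at that moment; what a row does not reach only later rows make up. A row lasts 1/10 s, in which the tool goes at most 50 mm and 8.59 degrees, less where a joint would pass 70% of its speed; a pose out of reach is approached as far as the arm can. A call with a gripper value outside its range is refused whole. The fingers move at their own pace and stop on an object; "grip_force" is the grip in N (left out, the last holds). Time passes only in rows, so rows that repeat a pose let the fingers close. It gives the time, the measured TCP pose, the force and the opening at its end, in the units of the state.
- manip.sense(): the state, without advancing time (a new reading comes with each control period).
- manip.snapshot(name): name is "scene" or "top" or "wrist"; returns a dict with "img" (480x640x3 uint8, blue, green, red), "vertical_fov" (degrees; the focal length in pixels is half the picture's height over the tangent of half this angle, whatever the lens; pixels are square), "cx", "cy" (the principal point, pixels), "R" (3x3) and "t" (3): a world point X has camera coordinates R X + t; the wrist camera has in their place "T_tool_cam" (4x4, takes a point from camera to tool coordinates, whose origin is the TCP and whose axes are the tool frame's). Camera axes: x right, y down, z forward; pixel columns grow to the right and rows downward; lengths in m; the calibration is good to about 2 mm. A picture is of the moment at which its call begins: read the wrist's pose just before it. There is no depth.
- manip.sign_off(): hands the job in, once; it reports no verdict.
The state is a dict: "time_s": time; "q": joint angles; "joint_vel": joint speeds; "joint_efforts": joint torques, N m; "ee_pos": TCP position; "ee_rot": TCP orientation; "force": force on the tool from outside, world axes, zero at the start; "wrist_torque": the same for the moment, N m; "finger_gap": finger opening in m.
Only numpy, scipy, OpenCV 4.12 (cv2) and the standard library are available. Lean on these libraries where they do the work, as an engineer would, in place of code of your own. Each camera call takes 0.05 s, during which the arm holds its last target. There are 200 camera calls.

TASK

The roll in the desk-top wipe dispenser is used up: slide the empty cardboard core off the spindle through the open front and lay it flat in the shallow tray. Then ease the dispenser's door shut, without slamming it, until it snaps fully home on its catch. Leave the bottle, the jar and the buffing block where they stand.

Things in the scene. Friction and masses are not known exactly. Their poses are not given: they have to be found in the camera images.
- dispenser: White metal wipe dispenser fixed to the table, open at top and front: 160 mm deep (own x), 200 mm wide (own y), 150 mm high, walls 6 mm, floor 12 mm. Origin: centre of its underside, z up. Its open front is its -x side (front edges at x = -80 mm) and faces roughly to the robot's right; the back wall is at +x.
- spindle_tip (a point): Free end, on the axis, of the dispenser's fixed level steel spindle (18 mm in diameter, 112 mm above the table), at x = -60 mm, y = 0 in the dispenser's frame. Axes as the dispenser's: the spindle runs along x from the back wall (its fixed end) to this tip, 20 mm behind the front opening.
- core: Empty cardboard tube, 100 mm long, 52 mm outside, 42 mm inside diameter, about 60 g. Origin: its centre, own x along its axis. It starts hanging loosely on the spindle, bore on the spindle's top, its axis 12 mm below the spindle's; raised 12 mm it is centred round it. It is clear once its origin is over 110 mm from the dispenser's origin towards the front.
- tray: Shallow open grey plastic tray fixed to the table, 200 mm (own x) by 130 mm (own y), 42 mm high, walls and floor 5 mm. Origin: centre of its underside, own z up.
- door (a joint): Angle of the dispenser's door, rad: 0 shut and seated, positive open (1.2 to 1.65 at the start, at most 1.95). White plastic plate 200 mm wide, 12 mm thick, 6 to 144 mm above the table; a pull tab reaches 18 mm past its free edge near the top. It swings out from the front; opened a quarter turn, its outer face looks roughly towards the robot. It moves easily and stays where left.
- door_push (a point): Point on the door's outer face, 150 mm from the hinge, 50 mm from the free edge and 91 mm above the table: a good place to push. It turns with the door: -x looks out of the outer face (push along +x), -y runs along the door from the hinge to the free edge, z is up.
- door_hinge (a point): Point on the upright hinge axis, 75 mm above the table, at the front edge of the dispenser's +y wall (x = -80, y = +100 mm in the dispenser's frame), in the plane of the door's inner face; the outer face lies 12 mm out from it. Axes turn with the door as those of door_push.
- catch_top (a point): Top of the sprung steel ball (16 mm) on the black catch block inside the front at the -y wall, 53 mm above the table. From 0.1 rad a ridge under a tongue on the door's inner face rides over it: about 6 N of push at the push point passes it at about 0.04 rad; then the catch draws the door to 0 and holds it. A door left short of that stays ajar.
- remover: Clear plastic bottle, 48 mm in diameter and 120 mm high, standing. Leave it alone. Origin: centre of its underside.
- cream: Glass jar with a metal cap, 64 mm in diameter and 60 mm high, standing. Leave it alone. Origin: centre of its underside.
- buffer: Grey buffing block, 95 by 28 by 28 mm, lying. Leave it alone. Origin: centre of its underside, own x along it.
Mind the look-alikes: they are no part of the job. Of the things that look like the tray, take the one that is nearest to the robot's base at the start.

How it is judged:
On the way, in this order (a step that is already met when the one before it is completed fails the run):
1. the core is slid off the spindle through the open front (x of core in the frame of dispenser below -0.112 m), for 0.1 s.
2. the core lies in the tray, let go, while the door is still open (x of core in the frame of tray between -0.08 and 0.08 m and y of core in the frame of tray between -0.055 and 0.055 m and z of core in the frame of tray below 0.042 m and contact force between core and the fingers below 0.1 N and value of joint door above 0.3 rad), for 0.2 s.
At the end, for the whole second after the job is handed in: The door is seated on its catch (within 0.02 rad of shut) and still; the core lies flat and at rest on the floor of the tray (its centre inside the tray's walls and under 42 mm above the table) (value of joint door below 0.02 rad and velocity of joint door between -0.05 and 0.05 rad/s and x of core in the frame of tray between -0.08 and 0.08 m and y of core in the frame of tray between -0.055 and 0.055 m and z of core in the frame of tray below 0.042 m and linear speed of core below 0.03 m/s); the robot touches nothing.
It fails at once if the door is slammed (it closes faster than 2.5 rad/s before it reaches the catch) (velocity of joint door below -2.5 rad/s and value of joint door above 0.15 rad).
It fails at once if the bottle, the jar or the buffing block is shifted by more than 25 mm (distance of any of remover, cream, buffer from where it was at the start of the episode above 0.025 m).
It also fails if it takes over 67 s, if anything falls off the work surface, if the arm or the gripper's body presses on something with over 40 N, if the wrist force passes 120 N, or if a joint passes its speed limit or range.

## Working session

There is one attempt and no reset: what is moved stays moved. The work goes in short steps, Python scripts to look and compute and a tool call to move; the robot and the scene stay as the last step left them, time stands still between calls to the robot, and variables do not carry over. Pictures are saved under pics/ and viewed, about 8 in all and at most 12, crops included, and the job is handed in when it is done.

Besides the shell and the picture viewer there is one more tool, called in YAML: its name, and indented under it one key for each argument. move_arm: Moves the arm, as the interface text tells. Its arguments: {"type":"object","properties":{"targets":{"type":"array","items":{"type":"array","items":{"type":"number"}}},"grip_force":{"type":"number"}},"required":["targets"]}

```bash
ls; mkdir -p pics; cat > h.py <<'E'
import numpy as np, cv2
from rig import manip
def snap(n):
    s=manip.snapshot(n); s['f']=240/np.tan(np.radians(s['vertical_fov'])/2); return s
def ray(s,u,v,z):
    d=np.array([(u-s['cx'])/s['f'],(v-s['cy'])/s['f'],1]); R=np.array(s['R']); t=np.array(s['t'])
    o=-R.T@t; w=R.T@d; return o+w*(z-o[2])/w[2]
def proj(s,X):
    c=np.array(s['R'])@np.array(X)+np.array(s['t']); return [s['cx']+s['f']*c[0]/c[2], s['cy']+s['f']*c[1]/c[2]]
E
python3 - <<'E'
from h import *
import pickle
for n in('scene','top'):
    s=snap(n); cv2.imwrite(f'pics/{n}0.png',s['img']); pickle.dump(s,open(n+'.pkl','wb'))
    print(n,s['vertical_fov'],s['cx'],s['cy'],(-np.array(s['R']).T@np.array(s['t'])).round(3), np.array(s['R']).round(2).tolist())
print(manip.sense(), manip.hold_point_z)
E
```

```text
pics
scene 57.26383723202552 312.4055761986544 234.13349107274672 [1.272 0.249 1.158] [[-0.43, 0.9, 0.0], [0.73, 0.35, -0.58], [-0.53, -0.25, -0.81]]
top 54.10910759515078 321.48770819485367 243.54360407998618 [ 0.492 -0.07   1.284] [[0.01, -1.0, -0.0], [-1.0, -0.01, -0.06], [0.06, 0.0, -1.0]]
{'time_s': 0.1, 'q': array([ 1.11298938e+00,  2.76536030e-01,  1.50592986e+00,  3.15761466e-05,
        1.36070328e+00, -1.20995345e-01]), 'joint_vel': array([-3.10228697e-04, -2.12306691e-03, -4.66051733e-03, -2.26302256e-05,
        4.98496156e-06, -9.76390145e-04]), 'joint_efforts': array([ 1.81797368e-03, -4.05459881e+01, -2.37779599e+01,  7.02944468e-02,
        3.00318038e-02, -5.46428942e-05]), 'ee_pos': array([0.18980711, 0.54227004, 0.20471935]), 'ee_rot': array([ 3.61562640e-04,  8.15623975e-01,  5.78581808e-01, -7.00619022e-04]), 'force': array([0.21692992, 1.01665857, 0.02013852]), 'wrist_torque': array([ 0.0021013 , -0.0192638 ,  0.02031176]), 'finger_gap': 0.09391348145342562} 0.0188
```

View pics/top0.png

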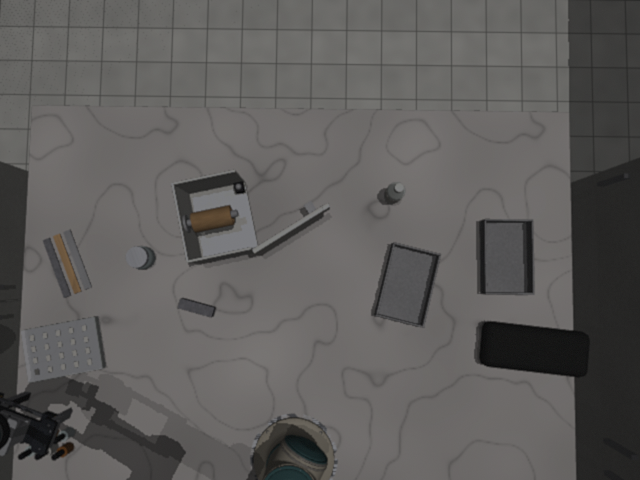

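View pics/scene0.png

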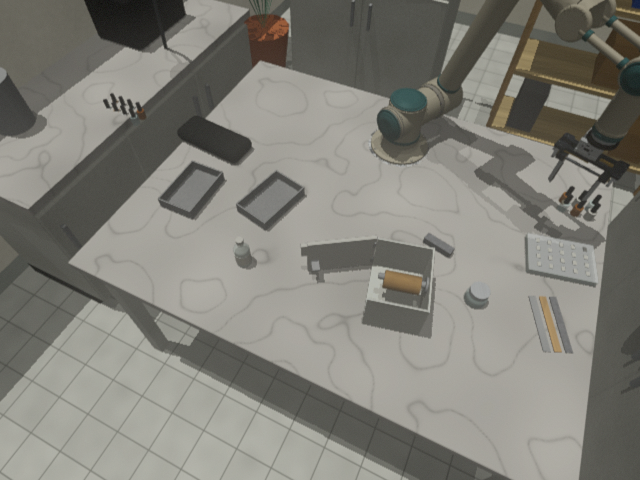

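Top view: the dispenser's rim corners are about (175,184), (240,173), (253,250), (188,263). The brown core is at (212,218), the door runs from (255,250) to (328,208), and the catch block is at (239,187). The tray candidates are A (405,285), B (505,257) and the black pad (535,350). A looks nearest to the base at about (295,470); next I'll check it in an enlarged crop.

```bash
python3 - <<'E'
from h import *
import pickle
s=pickle.load(open('top.pkl','rb')); im=s['img']
c=cv2.resize(im[160:340,165:345],None,fx=3.3,fy=3.3,interpolation=cv2.INTER_CUBIC)
c=cv2.convertScaleAbs(c,alpha=1.5)
cv2.imwrite('pics/cropA.png',c)
print('base',proj(s,[0,0,0]))
for n,p,z in[('trayA',(405,285),.04),('trayB',(505,257),.04),('black',(535,350),.04)]: 
    r=ray(s,*p,z); print(n,r.round(3),np.hypot(r[0],r[1]))
hsv=cv2.cvtColor(im,cv2.COLOR_BGR2HSV)
m=cv2.inRange(hsv,(5,80,60),(25,255,255)); m[:, :165]=0; m[:160]=0;m[300:]=0
k=cv2.connectedComponentsWithStats(m); print(k[2][1:],k[3][1:])
cs,_=cv2.findContours(m,0,1); c=max(cs,key=cv2.contourArea); r=cv2.minAreaRect(c); print(r, cv2.boxPoints(r).tolist())
for z in (.1,.126): print([ray(s,*p,z).round(3).tolist() for p in cv2.boxPoints(r)])
# tray A rim: dark walls
g=cv2.cvtColor(im,cv2.COLOR_BGR2GRAY)
print(g[285,365:445].tolist()); print(g[235:335,405].tolist())
E
```

```text
base [np.float64(293.9627680972673), np.float64(456.7070157032971)]
trayA [ 0.461 -0.288  0.04 ] 0.5430249185956382
trayB [ 0.538 -0.552  0.04 ] 0.770479968780603
black [ 0.296 -0.627  0.04 ] 0.6936329505079203
[[190 206  44  25 715]] [[210.88391608 218.10769231]]
((211.4038543701172, 218.0192413330078), (17.84657096862793, 41.96885299682617), 78.69007110595703) [[189.07693481445312, 213.38462829589844], [230.23077392578125, 205.1538543701172], [233.73077392578125, 222.6538543701172], [192.57693481445312, 230.88462829589844]]
[[0.636, 0.27, 0.1], [0.658, 0.166, 0.1], [0.614, 0.156, 0.1], [0.592, 0.26, 0.1]]
[[0.633, 0.263, 0.126], [0.655, 0.161, 0.126], [0.611, 0.151, 0.126], [0.589, 0.253, 0.126]]
[112, 112, 111, 112, 112, 111, 112, 112, 111, 112, 112, 113, 107, 75, 64, 60, 37, 34, 63, 80, 83, 84, 84, 82, 82, 83, 83, 84, 84, 85, 86, 86, 84, 84, 83, 84, 84, 86, 85, 86, 85, 84, 83, 83, 84, 84, 83, 84, 84, 83, 84, 86, 87, 85, 85, 86, 86, 86, 85, 85, 81, 58, 46, 46, 39, 26, 38, 68, 83, 90, 90, 90, 92, 96, 99, 103, 104, 105, 105, 107]
[105, 106, 106, 106, 105, 106, 105, 106, 106, 103, 91, 74, 40, 43, 74, 85, 85, 84, 86, 86, 86, 86, 86, 86, 84, 84, 84, 84, 86, 86, 87, 87, 86, 85, 86, 86, 85, 84, 83, 85, 84, 85, 83, 85, 85, 84, 84, 85, 84, 86, 85, 84, 85, 85, 83, 83, 85, 83, 83, 84, 84, 85, 84, 85, 84, 83, 84, 83, 84, 84, 84, 87, 85, 83, 83, 83, 84, 83, 84, 84, 84, 84, 84, 85, 83, 68, 58, 70, 71, 96, 107, 108, 107, 106, 107, 106, 105, 106, 105, 104]
```

View pics/cropA.png

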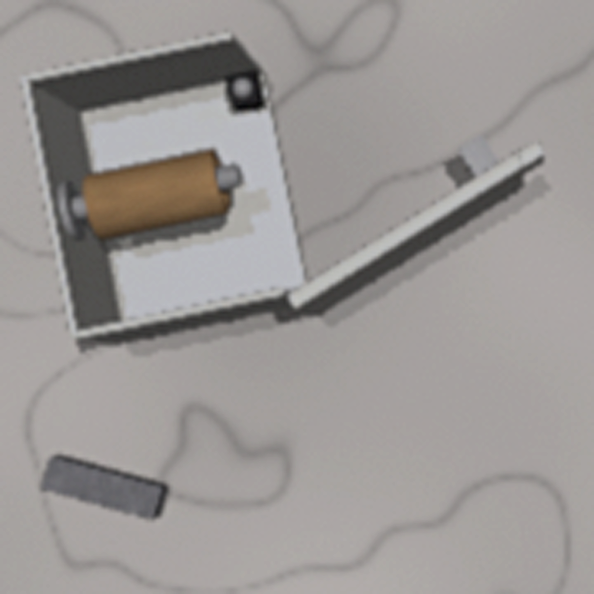

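The crop shows a core on its spindle (crop 85–220, ~195), the hinge at crop (296,296), the door's free edge at (540,152), and the tab at (475,155) on the inner side. Tray A is the nearest of the candidates at 0.54 m, against 0.77 m for B; the black pad isn't a tray.

```bash
python3 - <<'E'
from h import *
import pickle
s=pickle.load(open('top.pkl','rb')); im=s['img']; g=cv2.cvtColor(im,cv2.COLOR_BGR2GRAY)
C=lambda u,v,z: ray(s,165+(u+.5)/3.3-.5,160+(v+.5)/3.3-.5,z)
P={k:C(*p,.15) for k,p in dict(BL=(24,79),FL=(233,36),BR=(78,337),FR=(293,290)).items()}
for k,v in P.items(): print(k,v.round(3))
a1=P['BL']-P['FL'];a2=P['BR']-P['FR'];b=P['BR']-P['BL']
print([np.linalg.norm(x).round(3) for x in(a1,a2,b)],[np.degrees(np.arctan2(x[1],x[0])).round(1) for x in(a1,a2,b)])
print('centre',((P['BL']+P['BR'])/2-.08*(a1+a2)/np.linalg.norm(a1+a2)).round(3))
h=C(296,300,.144);f=C(543,152,.144); print('door',h.round(3),f.round(3),np.linalg.norm(f-h),np.degrees(np.arctan2(*(f-h)[1::-1])))
m=(g<97).astype(np.uint8)[230:340,360:460]
cs,_=cv2.findContours(m,0,1);c=max(cs,key=cv2.contourArea)+np.array([360,230]);r=cv2.minAreaRect(c);print(r)
q=[ray(s,*p,.03) for p in cv2.boxPoints(r)]; print(np.round(q,3), np.mean(q,0).round(3),[np.linalg.norm(q[i]-q[i-1]).round(3) for i in range(4)])
d=q[0]-q[1];print(np.degrees(np.arctan2(d[1],d[0])))
E
```

```text
BL [0.702 0.3   0.15 ]
FL [0.736 0.146 0.15 ]
BR [0.512 0.254 0.15 ]
FR [0.549 0.098 0.15 ]
[np.float64(0.157), np.float64(0.161), np.float64(0.195)] [np.float64(102.5), np.float64(103.1), np.float64(-166.5)]
centre [0.625 0.199 0.15 ]
door [0.542 0.096 0.144] [ 0.654 -0.084  0.144] 0.21230339327913153 -58.20337958684101
((418.91571044921875, 291.3651428222656), (85.44661712646484, 85.89633178710938), 12.994616508483887)
[[ 0.357 -0.191  0.03 ]
 [ 0.58  -0.241  0.03 ]
 [ 0.531 -0.463  0.03 ]
 [ 0.31  -0.411  0.03 ]] [ 0.445 -0.326  0.03 ] [np.float64(0.225), np.float64(0.228), np.float64(0.227), np.float64(0.227)]
167.30485422525703
```

move_arm:
  targets:
    - [-1, -3, 9, -4.5, 0, 0, 0.15]
    - [-1, -6, 18, -4.5, 0, 0, 0.3]
    - [-1, -9, 27, -4.5, 0, 0, 0.45]
    - [-1, -12, 36, -4.5, 0, 0, 0.6]
    - [-1, -14, 43, -4.5, 0, 0, 0.75]
    - [-1, -17, 52, -4.5, 0, 0, 0.9]
    - [-1, -17, 52, -4.5, 0, 0, 1.007]
    - [-1, -17, 52, -4.5, 0, 0, 1.007]
    - [-1, -17, 52, -4.5, 0, 0, 1.007]
    - [-1, -17, 52, -4.5, 0, 0, 1.007]
    - [-1, -17, 52, -4.5, 0, 0, 1.007]
    - [-1, -17, 52, -4.5, 0, 0, 1.007]
  grip_force: 12

```text
time_s: 1.3
ee_pos: [0.6292, 0.2058, 0.2487]
ee_rot: [0.001, 0.994, 0.11, 0.0]
force: [-1.8, 1.1, -1.0]
finger_gap: 0.0944
```

```bash
cat >> h.py <<'E'
from scipy.spatial.transform import Rotation as Ro
def wsnap():
    st=manip.sense(); s=snap('wrist'); q=st['ee_rot']; T=np.eye(4); T[:3,:3]=Ro.from_quat([q[1],q[2],q[3],q[0]]).as_matrix(); T[:3,3]=st['ee_pos']
    W=np.linalg.inv(T@np.array(s['T_tool_cam'])); s['R']=W[:3,:3]; s['t']=W[:3,3]; return s
def tool(target, yaw=None):
    "world delta -> tool cm and az"
    st=manip.sense();q=st['ee_rot'];R=Ro.from_quat([q[1],q[2],q[3],q[0]]).as_matrix()
    d=R.T@(np.array(target)-st['ee_pos'])*100; cy=np.degrees(np.arctan2(R[1,0],R[0,0]))
    return d.round(2), cy.round(2), None if yaw is None else round(-np.radians(yaw-cy),3)
E
python3 - <<'E'
from h import *
s=wsnap(); cv2.imwrite('pics/w1.png',s['img']); hsv=cv2.cvtColor(s['img'],cv2.COLOR_BGR2HSV)
m=cv2.inRange(hsv,(5,80,40),(25,255,255)); cs,_=cv2.findContours(m,0,1); c=max(cs,key=cv2.contourArea); r=cv2.minAreaRect(c); print(r)
q=np.array([ray(s,*p,.105) for p in cv2.boxPoints(r)]); print(q.round(3),q.mean(0).round(3))
print(tool([.624,.21,.081],13),manip.sense()['ee_pos'])
for n,X in dict(axisC=(.624,.21,.1),hinge=(.542,.096,.144),tip=(.625+.06*.225,.199-.06*.974,.112)).items(): print(n,proj(s,X))
E
```

```text
((311.4999694824219, 214.49996948242188), (58.99999237060547, 124.99998474121094), 0.0)
[[0.612 0.149 0.105]
 [0.591 0.253 0.105]
 [0.636 0.263 0.105]
 [0.661 0.16  0.105]] [0.625 0.206 0.105]
(array([-0.2 , -0.29, 16.78]), np.float64(12.76), np.float64(-0.004)) [0.62685734 0.20773044 0.24878979]
axisC [np.float64(311.46030878705034), np.float64(211.43317333251167)]
hinge [np.float64(179.45254894257766), np.float64(338.3445562884214)]
tip [np.float64(310.2776963134925), np.float64(295.34722519201017)]
```

View pics/w1.png

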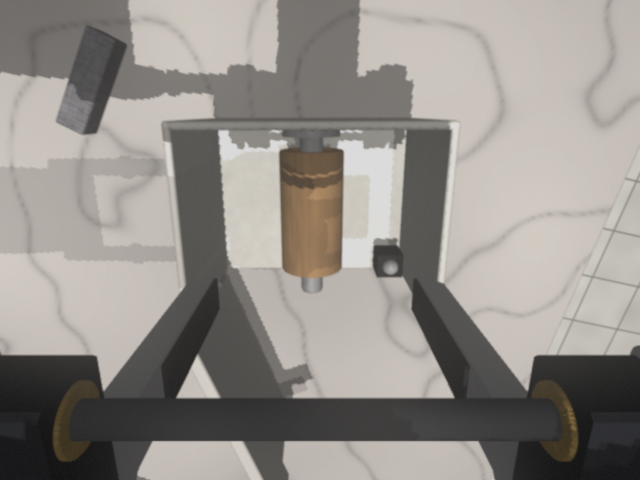

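The wrist view shows the core axis upright at column 312 (rows 150–275) and the spindle tip at (312,290). The jaws straddle it squarely and the catch is clear at (388,262). I'll descend and grip.

move_arm:
  targets:
    - [-1, 0, 0, 4, 0, 0, 0]
    - [-1, 0, 0, 8, 0, 0, 0]
    - [-1, 0, 0, 12, 0, 0, 0]
    - [-1, 0, 0, 15, 0, 0, 0]
    - [-1, 0, 0, 16.8, 0, 0, 0]
    - [-1, 0, 0, 16.8, 0, 0, 0]
    - [0.3, 0, 0, 16.8, 0, 0, 0]
    - [0.3, 0, 0, 16.8, 0, 0, 0]
    - [0.3, 0, 0, 16.8, 0, 0, 0]
    - [0.3, 0, 0, 16.8, 0, 0, 0]
    - [0.3, 0, 0, 16.8, 0, 0, 0]
    - [0.3, 0, 0, 16.8, 0, 0, 0]
  grip_force: 12

```text
time_s: 2.55
ee_pos: [0.6249, 0.2105, 0.083]
ee_rot: [-0.0, 0.994, 0.113, 0.0]
force: [-0.6, -0.7, 1.7]
finger_gap: 0.0522
```

```bash
python3 - <<'E'
from h import *
s=wsnap(); cv2.imwrite('pics/w2.png',s['img']); print(manip.sense())
E
```

```text
{'time_s': 2.6, 'q': array([ 2.19321855e-01,  4.82365256e-01,  1.49312726e+00,  1.61200860e-04,
        1.16524043e+00, -7.60390145e-03]), 'joint_vel': array([1.05757601e-03, 4.65980882e-05, 2.49294296e-04, 1.33517562e-03,
       1.71798187e-03, 4.21698876e-04]), 'joint_efforts': array([-3.75165185e-02, -4.87720835e+01, -2.10233831e+01,  4.76939930e-02,
       -7.10591138e-02, -1.17084077e-03]), 'ee_pos': array([0.62492083, 0.21046202, 0.08299179]), 'ee_rot': array([-1.19080221e-04,  9.93573492e-01,  1.13188011e-01,  4.19619612e-04]), 'force': array([0.11052593, 0.0618659 , 1.71429064]), 'wrist_torque': array([-0.05767626,  0.10474544,  0.02920797]), 'finger_gap': 0.052101542902609876}
```

View pics/w2.png

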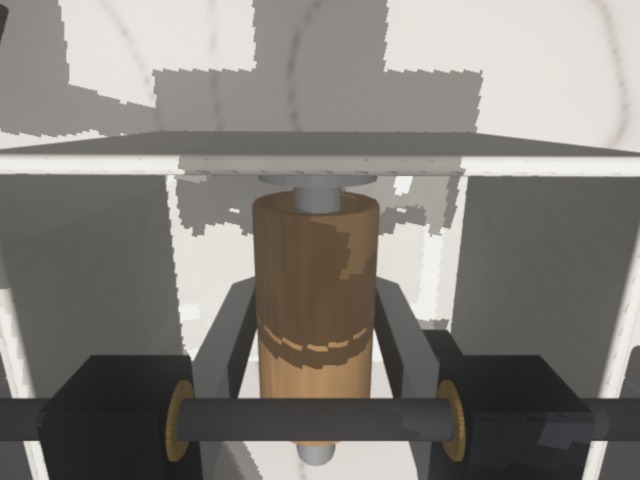

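The grip closed on the core (gap 52 mm), with the bore still round the spindle at (317,195). Now I'll lift 12 mm and slide it out along tool +y.

move_arm:
  targets:
    - [0.3, 0, 0, -0.4, 0, 0, 0]
    - [0.3, 0, 0, -0.8, 0, 0, 0]
    - [0.3, 0, 0, -1.2, 0, 0, 0]
    - [0.3, 0, 0, -1.2, 0, 0, 0]
    - [0.3, 0, 1, -1.2, 0, 0, 0]
    - [0.3, 0, 2, -1.2, 0, 0, 0]
    - [0.3, 0, 3, -1.2, 0, 0, 0]
    - [0.3, 0, 3, -1.2, 0, 0, 0]

```text
time_s: 3.4
ee_pos: [0.6318, 0.1792, 0.0943]
ee_rot: [0.0, 0.994, 0.112, -0.0]
force: [-0.2, -0.3, -1.0]
finger_gap: 0.0525
```

move_arm:
  targets:
    - [0.3, 0, 1.5, 0, 0, 0, 0]
    - [0.3, 0, 3, 0, 0, 0, 0]
    - [0.3, 0, 4.5, 0, 0, 0, 0]
    - [0.3, 0, 6, 0, 0, 0, 0]
    - [0.3, 0, 7.5, 0, 0, 0, 0]
    - [0.3, 0, 9, 0, 0, 0, 0]
    - [0.3, 0, 10.5, 0, 0, 0, 0]
    - [0.3, 0, 12, 0, 0, 0, 0]
    - [0.3, 0, 12.5, 0, 0, 0, 0]
    - [0.3, 0, 12.5, 0, 0, 0, 0]
    - [0.3, 0, 12.5, 0, 0, 0, 0]

```text
time_s: 4.5
ee_pos: [0.6594, 0.0597, 0.0944]
ee_rot: [-0.0, 0.994, 0.113, -0.0]
force: [0.2, 0.2, -0.3]
finger_gap: 0.0525
```

```bash
python3 - <<'E'
from h import *
import pickle
st=manip.sense(); print(st['ee_pos'],st['force'],st['finger_gap'])
w=wsnap(); t=snap('top'); cv2.imwrite('pics/w3.png',np.vstack([cv2.resize(w['img'],(560,420)),cv2.resize(t['img'][160:340,165:465],(560,336))[:170*1]]))
pickle.dump(t,open('top3.pkl','wb'))
# tray A corners from saved top picture: quad fit
s=pickle.load(open('top.pkl','rb')); g=cv2.GaussianBlur(cv2.cvtColor(s['img'],cv2.COLOR_BGR2GRAY),(3,3),0)
m=cv2.morphologyEx((g<96).astype(np.uint8)*255,cv2.MORPH_OPEN,np.ones((7,7))); m[:235]=0; m[335:]=0; m[:,:365]=0; m[:,450:]=0
cs,_=cv2.findContours(m,0,1); c=max(cs,key=cv2.contourArea); r=cv2.minAreaRect(c); print(r,cv2.boxPoints(r).tolist())
q=np.array([ray(s,*p,.03) for p in cv2.boxPoints(r)]); print(q.round(3).tolist(),q.mean(0).round(3))
for i in range(4): d=q[i]-q[i-1]; print(np.linalg.norm(d).round(3),np.degrees(np.arctan2(d[1],d[0])).round(1))
E
```

```text
[0.65941516 0.05973186 0.09444443] [ 0.19606481  0.20745509 -0.30009968] 0.05253728669413514
((405.55316162109375, 284.69000244140625), (56.049964904785156, 78.3086166381836), 13.828651428222656) [[368.98187255859375, 316.0108947753906], [387.6990966796875, 239.9720916748047], [442.12445068359375, 253.36911010742188], [423.4072265625, 329.40789794921875]]
[[0.377, -0.194, 0.03], [0.58, -0.243, 0.03], [0.546, -0.388, 0.03], [0.344, -0.338, 0.03]] [ 0.462 -0.291  0.03 ]
0.148 77.0
0.208 -13.5
0.149 -103.2
0.208 166.1
```

View pics/w3.png

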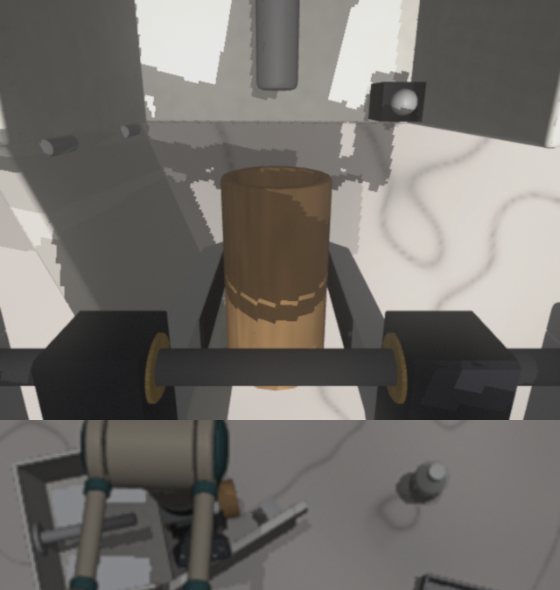

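The core is clear of the spindle (tip at (275,85), core's near end at row 175) and held squarely. I'll lift it, carry it over the door, and turn it to line up with the tray (centre about (0.461, -0.290), long axis -13.5°).

move_arm:
  targets:
    - [0.3, 0, 0, -4, 0, 0, 0]
    - [0.3, 0, 0, -8, 0, 0, 0]
    - [0.3, 0, 0, -12, 0, 0, 0]
    - [0.3, 0, 0, -12, 0, 0, 0]

```text
time_s: 5.0
ee_pos: [0.663, 0.0603, 0.2215]
ee_rot: [0.001, 0.993, 0.114, 0.006]
force: [0.6, -0.9, -0.0]
finger_gap: 0.0525
```

move_arm:
  targets:
    - [0.3, -3, 3, 0, 0, 0, -0.12]
    - [0.3, -6, 6.5, 0, 0, 0, -0.24]
    - [0.3, -9, 10, 0, 0, 0, -0.36]
    - [0.3, -12, 13, 0, 0, 0, -0.48]
    - [0.3, -15, 16.5, 0, 0, 0, -0.6]
    - [0.3, -18, 20, 0, 0, 0, -0.72]
    - [0.3, -21, 23, 0, 0, 0, -0.84]
    - [0.3, -24, 26, 0, 0, 0, -0.96]
    - [0.3, -27.2, 29.6, 0, 0, 0, -1.108]
    - [0.3, -27.2, 29.6, 0, 0, 0, -1.108]
    - [0.3, -27.2, 29.6, 0, 0, 0, -1.108]
    - [0.3, -27.2, 29.6, 0, 0, 0, -1.108]

```text
time_s: 6.2
ee_pos: [0.4614, -0.2889, 0.2139]
ee_rot: [-0.001, 0.785, 0.619, 0.0]
force: [-0.7, -0.5, 0.2]
finger_gap: 0.0526
```

```bash
python3 - <<'E'
from h import *
st=manip.sense(); print(st['ee_pos'],st['force'],st['finger_gap'],st['q'])
print(tool([.461,-.29,.02],76.5))
w=wsnap(); cv2.imwrite('pics/w4.png',w['img'])
for p in [(0.377,-0.194),(0.58,-.243),(.546,-.388),(.344,-.338)]: print(proj(w,(*p,.03)))
E
```

```text
[ 0.46142326 -0.28885089  0.21390308] [-0.68267864 -0.49730666  0.16745947] 0.052619573621361944 [-6.87974818e-01  2.25662299e-01  1.55373581e+00  1.16436460e-03
  1.36342856e+00 -2.02302081e+00]
(array([-0.15, -0.  , 19.39]), np.float64(76.48), np.float64(-0.0))
[np.float64(400.3208401379754), np.float64(89.72259181705164)]
[np.float64(387.52650055390427), np.float64(311.91754117445265)]
[np.float64(238.0824471558759), np.float64(312.79590517565407)]
[np.float64(226.39038370164042), np.float64(91.69205230654711)]
```

View pics/w4.png

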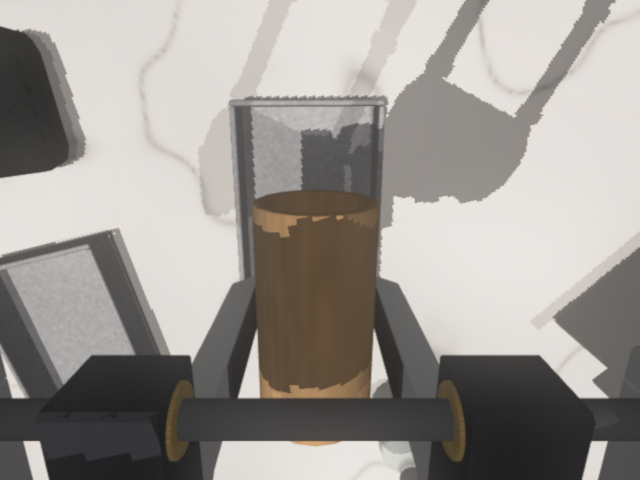

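The tray (rim corners (231,100) and (386,98)) lies straight under the core and lined up with it. I'll lower the core.

move_arm:
  targets:
    - [0.3, -0.3, 0, 4, 0, 0, 0]
    - [0.3, -0.3, 0, 8, 0, 0, 0]
    - [0.3, -0.3, 0, 12, 0, 0, 0]
    - [0.3, -0.3, 0, 15, 0, 0, 0]
    - [0.3, -0.3, 0, 17, 0, 0, 0]
    - [0.3, -0.3, 0, 18, 0, 0, 0]
    - [0.3, -0.3, 0, 19, 0, 0, 0]
    - [0.3, -0.3, 0, 19.6, 0, 0, 0]
    - [0.3, -0.3, 0, 19.6, 0, 0, 0]
    - [0.3, -0.3, 0, 19.6, 0, 0, 0]

```text
time_s: 7.25
ee_pos: [0.461, -0.2934, 0.0191]
ee_rot: [0.001, 0.785, 0.619, 0.0]
force: [-0.4, 0.2, -1.0]
finger_gap: 0.0523
```

move_arm:
  targets:
    - [0.3, 0, 0, 0.2, 0, 0, 0]
    - [0.3, 0, 0, 0.4, 0, 0, 0]
    - [0.3, 0, 0, 0.4, 0, 0, 0]
    - [0.3, 0, 0, 0.4, 0, 0, 0]

```text
time_s: 7.65
ee_pos: [0.4604, -0.2932, 0.0145]
ee_rot: [0.0, 0.785, 0.619, 0.0]
force: [-0.8, 0.3, -0.5]
finger_gap: 0.0523
```

Within a millimetre or so of the floor. I'll open to about 70 mm, wait, and then rise.

move_arm:
  targets:
    - [-0.2, 0, 0, 0, 0, 0, 0]
    - [-0.35, 0, 0, 0, 0, 0, 0]
    - [-0.5, 0, 0, 0, 0, 0, 0]
    - [-0.5, 0, 0, 0, 0, 0, 0]
    - [-0.5, 0, 0, 0, 0, 0, 0]
    - [-0.5, 0, 0, 0, 0, 0, 0]
    - [-0.5, 0, 0, -2, 0, 0, 0]
    - [-0.5, 0, 0, -5, 0, 0, 0]
    - [-0.5, 0, 0, -9, 0, 0, 0]
    - [-0.5, 0, 0, -14, 0, 0, 0]
    - [-0.5, 0, 0, -19, 0, 0, 0]
    - [-0.5, 0, 0, -19, 0, 0, 0]

```text
time_s: 8.85
ee_pos: [0.4639, -0.296, 0.2119]
ee_rot: [0.007, 0.785, 0.619, 0.002]
force: [-0.1, -0.0, -0.1]
finger_gap: 0.0703
```

```bash
python3 - <<'E'
from h import *
import pickle
st=manip.sense(); print(st['ee_pos'],st['finger_gap'],st['q'])
w=wsnap(); t=snap('top'); s=snap('scene'); pickle.dump(t,open('top5.pkl','wb'))
cv2.imwrite('pics/w5.png',np.hstack([cv2.resize(w['img'],(400,300)),cv2.resize(t['img'][160:340,165:405],(400,300))]))
for n,v in(('w',w),('t',t)):
    m=cv2.inRange(cv2.cvtColor(v['img'],cv2.COLOR_BGR2HSV),(5,80,40),(25,255,255))
    if n=='w': m[395:]=0
    else: m[:160]=0;m[340:]=0;m[:,:165]=0
    cs,_=cv2.findContours(m,0,1)
    for c in cs:
        if cv2.contourArea(c)>50: r=cv2.minAreaRect(c);print(n,r,ray(v,*r[0],.045))
E
```

```text
[ 0.46392462 -0.29598809  0.21191203] 0.07028029149263237 [-6.94372771e-01  2.26425395e-01  1.55779791e+00  3.53112957e-05
  1.34253021e+00 -2.02954460e+00]
w ((491.5, 387.5), (13.0, 25.0), 90.0) [ 0.68378567 -0.16624266  0.045     ]
w ((139.0, 387.0), (14.0, 26.0), 90.0) [ 0.60131935 -0.51495913  0.045     ]
w ((319.0, 203.0), (116.0, 56.0), 90.0) [ 0.45708422 -0.29212378  0.045     ]
```

View pics/w5.png

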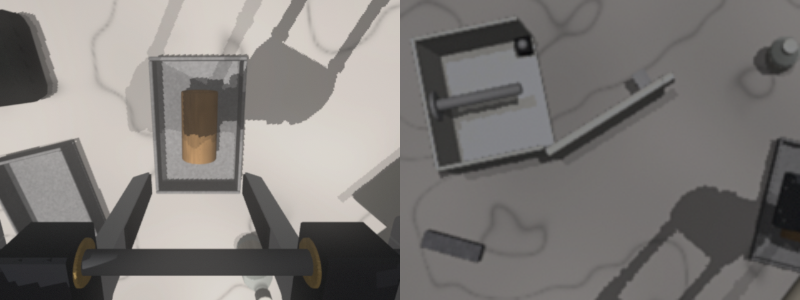

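The core lies flat near the tray's centre (wrist crop (200,126)), the spindle is empty and the door is still about 1.24 rad open. Next I'll take the shut fingers to a standoff outside the door's outer face, with tool x along the door.

move_arm:
  targets:
    - [0, 4, 0.8, 0, 0, 0, 0.15]
    - [0.5, 8, 1.7, 0, 0, 0, 0.3]
    - [1, 12, 2.5, 0, 0, 0, 0.45]
    - [1, 16, 3.3, 0, 0, 0, 0.6]
    - [1, 20, 4.1, 0, 0, 0, 0.75]
    - [1, 25.3, 5.2, 0, 0, 0, 0.9]
    - [1, 25.3, 5.2, 0, 0, 0, 1.05]
    - [1, 25.3, 5.2, 0, 0, 0, 1.2]
    - [1, 25.3, 5.2, 0, 0, 0, 1.35]
    - [1, 25.3, 5.2, 0, 0, 0, 1.5]
    - [1, 25.3, 5.2, 0, 0, 0, 1.65]
    - [1, 25.3, 5.2, 0, 0, 0, 1.8]

```text
time_s: 10.2
ee_pos: [0.5686, -0.0589, 0.2016]
ee_rot: [-0.0, 0.976, -0.217, -0.003]
force: [-0.3, -1.3, 0.9]
finger_gap: 0.0007
```

move_arm:
  targets:
    - [1, 0, 0, 0, 0, 0, 0.15]
    - [1, 0, 0, 0, 0, 0, 0.3]
    - [1, 0, 0, 0, 0, 0, 0.45]
    - [1, 0, 0, 0, 0, 0, 0.547]
    - [1, 0, 0, 0, 0, 0, 0.547]
    - [1, 0, 0, 0, 0, 0, 0.547]

```text
time_s: 10.8
ee_pos: [0.5692, -0.0591, 0.2027]
ee_rot: [0.0, 0.883, -0.469, -0.002]
force: [0.5, -0.4, -0.2]
finger_gap: 0.0002
```

```bash
python3 - <<'E'
from h import *
st=manip.sense(); print(st['ee_pos'],st['finger_gap'],st['q'])
print(tool([.572,-.0615,.082],-58.2))
w=wsnap(); t=snap('top')
H=np.array([.5456,.0986,.144]);D=lambda a:np.array([np.cos(np.radians(a)),np.sin(np.radians(a)),0])
for r in(0,.2): p=proj(w,H+r*D(-58.2)+.012*D(-148.2)); print(p); cv2.circle(w['img'],(int(p[0]),int(p[1])),4,(0,0,255),1)
cv2.imwrite('pics/w6.png',np.hstack([cv2.resize(w['img'],(400,300)),cv2.resize(t['img'][160:340,165:405],(400,300))]))
E
```

```text
[ 0.56918662 -0.05908904  0.20268005] 0.00017893796171479656 [-2.25078366e-01  2.75312219e-01  1.51280118e+00  8.91841660e-05
  1.35690571e+00  7.50938588e-01]
(array([ 0.39, -0.13, 12.07]), np.float64(-55.92), np.float64(0.04))
[np.float64(69.40387979290276), np.float64(159.6596728517701)]
[np.float64(410.81283029471047), np.float64(173.42338680150806)]
```

View pics/w6.png

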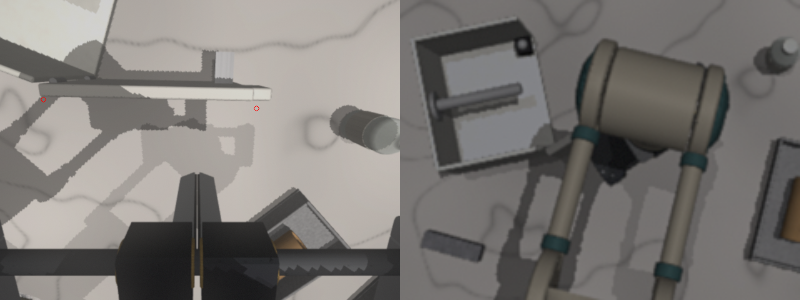

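The door's outer face runs along crop row 97, parallel to tool x, with its free edge at column ~250 and the tab on its far side. So it stands at about 1.21 rad. I'll descend, then close in to touch.

move_arm:
  targets:
    - [1, 0.3, 0, 4, 0, 0, 0]
    - [1, 0.6, 0, 8, 0, 0, 0]
    - [1, 0.6, 0, 12, 0, 0, 0]
    - [1, 0.6, 0, 12, 0, 0, 0]
    - [1, 0.6, -1, 12, 0, 0, 0]
    - [1, 0.6, -2, 12, 0, 0, 0]
    - [1, 0.6, -2.8, 12, 0, 0, 0]
    - [1, 0.6, -3.4, 12, 0, 0, 0]
    - [1, 0.6, -4, 12, 0, 0, 0]
    - [1, 0.6, -4.5, 12, 0, 0, 0]
    - [1, 0.6, -4.5, 12, 0, 0, 0]

```text
time_s: 12.0
ee_pos: [0.6114, -0.0387, 0.0846]
ee_rot: [-0.0, 0.883, -0.47, 0.0]
force: [-0.5, 1.0, 0.1]
finger_gap: 0.0002
```

move_arm:
  targets:
    - [1, 0.09, -0.75, 0, 0, 0, -0.05]
    - [1, 0.15, -1.51, 0, 0, 0, -0.1]
    - [1, 0.16, -2.27, 0, 0, 0, -0.15]
    - [1, 0.14, -3.02, 0, 0, 0, -0.2]
    - [1, 0.08, -3.78, 0, 0, 0, -0.25]
    - [1, -0.02, -4.53, 0, 0, 0, -0.3]
    - [1, -0.16, -5.28, 0, 0, 0, -0.35]
    - [1, -0.33, -6.01, 0, 0, 0, -0.4]
    - [1, -0.54, -6.74, 0, 0, 0, -0.45]
    - [1, -0.78, -7.46, 0, 0, 0, -0.5]
    - [1, -1.06, -8.17, 0, 0, 0, -0.55]
    - [1, -1.38, -8.85, 0, 0, 0, -0.6]

```text
time_s: 13.2
ee_pos: [0.6764, 0.0213, 0.0843]
ee_rot: [0.0, 0.982, -0.187, -0.0]
force: [0.5, -0.4, 0.4]
finger_gap: 0.0006
```

```bash
cat > d.py <<'E'
from h import *
st=manip.sense(); p=st['ee_pos'][:2]-[.5456,.0986]; cy=tool([0,0,0])[1]; a=np.radians(cy)
print(st['time_s'],st['ee_pos'].round(4),'yaw',cy,'r',p@[np.cos(a),np.sin(a)],'rho',p@[np.sin(a),-np.cos(a)],'theta',np.radians(13-cy),'F',st['force'].round(2))
E
python3 d.py; python3 - <<'E'
from h import *
w=wsnap(); t=snap('top')
cv2.imwrite('pics/w7.png',np.hstack([cv2.resize(w['img'],(400,300)),cv2.resize(t['img'][160:340,165:405],(400,300))]))
E
```

```text
13.2 [0.6764 0.0213 0.0843] yaw -21.56 r 0.15005522941826183 rho 0.023786287416590276 theta 0.6031857894892403 F [ 0.54 -0.41  0.41]
```

View pics/w7.png

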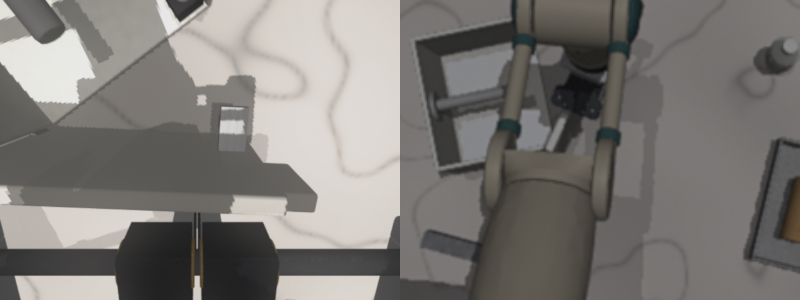

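The door swings with the fingers: its outer face sits against them in the wrist view and it is now at about 0.6 rad. I'll continue.

move_arm:
  targets:
    - [1, 0.09, -0.75, 0, 0, 0, -0.05]
    - [1, 0.15, -1.51, 0, 0, 0, -0.1]
    - [1, 0.16, -2.27, 0, 0, 0, -0.15]
    - [1, 0.14, -3.02, 0, 0, 0, -0.2]
    - [1, 0.08, -3.78, 0, 0, 0, -0.25]
    - [1, -0.02, -4.53, 0, 0, 0, -0.3]
    - [1, -0.16, -5.28, 0, 0, 0, -0.35]
    - [1, -0.33, -6.01, 0, 0, 0, -0.4]
    - [1, -0.54, -6.74, 0, 0, 0, -0.45]
    - [1, -0.78, -7.46, 0, 0, 0, -0.5]

```text
time_s: 14.3
ee_pos: [0.6967, 0.0934, 0.0845]
ee_rot: [0.0, 0.998, 0.061, 0.0]
force: [0.9, -0.0, -0.9]
finger_gap: 0.0007
```

move_arm:
  targets:
    - [1, 0.03, -0.3, 0, 0, 0, -0.02]
    - [1, 0.06, -0.6, 0, 0, 0, -0.04]
    - [1, 0.09, -0.9, 0, 0, 0, -0.06]
    - [1, 0.12, -1.2, 0, 0, 0, -0.08]
    - [1, 0.15, -1.5, 0, 0, 0, -0.1]
    - [1, 0.15, -1.5, 0, 0, 0, -0.1]

```text
time_s: 14.9
ee_pos: [0.6967, 0.105, 0.0845]
ee_rot: [0.003, 0.994, 0.111, -0.0]
force: [0.4, -7.1, 0.3]
finger_gap: 0.0006
```

```bash
python3 d.py
```

```text
14.9 [0.6967 0.105  0.0845] yaw 12.7 r 0.14884207147366174 rho 0.026959493929400995 theta 0.005235987755983001 F [ 0.41 -7.11  0.3 ]
```

The force is 7 N, so the door is either riding the catch or already on its stop. I'll push on in small steps.

move_arm:
  targets:
    - [1, 0, -0.2, 0, 0, 0, 0]
    - [1, 0, -0.4, 0, 0, 0, 0]
    - [1, 0, -0.4, 0, 0, 0, 0]

```text
time_s: 15.2
ee_pos: [0.6962, 0.1108, 0.0846]
ee_rot: [0.001, 0.994, 0.11, 0.0]
force: [0.5, -3.8, -0.5]
finger_gap: 0.0006
```

move_arm:
  targets:
    - [1, 0, -0.2, 0, 0, 0, 0]
    - [1, 0, -0.4, 0, 0, 0, 0]
    - [1, 0, -0.4, 0, 0, 0, 0]

```text
time_s: 15.5
ee_pos: [0.6953, 0.1151, 0.0845]
ee_rot: [0.002, 0.994, 0.111, 0.0]
force: [2.5, -6.2, -0.5]
finger_gap: 0.0001
```

```bash
python3 d.py
```

```text
15.5 [0.6953 0.1151 0.0845] yaw 12.74 r 0.14967406276767292 rho 0.016932260995810206 theta 0.004537856055185253 F [ 2.46 -6.19 -0.5 ]
```

move_arm:
  targets:
    - [1, 0, -0.2, 0, 0, 0, 0]
    - [1, 0, -0.4, 0, 0, 0, 0]
    - [1, 0, -0.4, 0, 0, 0, 0]
    - [1, 0, -0.4, 0, 0, 0, 0]

```text
time_s: 15.9
ee_pos: [0.6954, 0.1149, 0.0846]
ee_rot: [0.005, 0.994, 0.111, 0.001]
force: [4.0, -14.8, -0.6]
finger_gap: 0.0004
```

```bash
python3 d.py
```

```text
15.9 [0.6954 0.1149 0.0846] yaw 12.74 r 0.14967315988275126 rho 0.017127886012982665 theta 0.004537856055185253 F [  4.03 -14.82  -0.64]
```

A further 4 mm of command gave no movement and the force rose to 15 N, so the door is on its hard stop, past the catch. I'll back off, rise and check.

move_arm:
  targets:
    - [1, 0, 1, 0, 0, 0, 0]
    - [1, 0, 3, 0, 0, 0, 0]
    - [1, 0, 6, 0, 0, 0, 0]
    - [1, 0, 9, 0, 0, 0, 0]
    - [1, 0, 9, -4, 0, 0, 0]
    - [1, 0, 9, -9, 0, 0, 0]
    - [1, 0, 9, -14, 0, 0, 0]
    - [1, 0, 9, -17, 0, 0, 0]
    - [1, -4, 9, -17, 0, 0, 0]
    - [1, -9, 9, -17, 0, 0, 0]
    - [1, -14, 9, -17, 0, 0, 0]
    - [1, -14, 9, -17, 0, 0, 0]

```text
time_s: 17.1
ee_pos: [0.5689, 0.0021, 0.2541]
ee_rot: [-0.001, 0.994, 0.11, -0.004]
force: [1.1, 0.5, 0.6]
finger_gap: 0.0007
```

move_arm:
  targets:
    - [1, -4, 0, 0, 0, 0, 0]
    - [1, -8, 0, 0, 0, 0, 0]
    - [1, -12, 0, 0, 0, 0, 0]
    - [1, -12, 0, 0, 0, 0, 0]
    - [1, -12, 0, 0, 0, 0, 0]

```text
time_s: 17.6
ee_pos: [0.4604, -0.0242, 0.2552]
ee_rot: [-0.0, 0.994, 0.11, 0.001]
force: [0.3, -0.3, -0.6]
finger_gap: 0.0011
```

```bash
python3 - <<'E'
from h import *
import pickle
t=snap('top'); s=snap('scene'); print(manip.sense()['force'],manip.sense()['ee_pos'])
c=lambda im,a,b,x,y: cv2.convertScaleAbs(cv2.resize(im[a:b,x:y],(400,400),interpolation=cv2.INTER_CUBIC),alpha=1.4)
cv2.imwrite('pics/e.png',np.hstack([c(t['img'],150,290,160,300),c(s['img'],180,360,230,470)]))
o=pickle.load(open('top.pkl','rb'))
m=cv2.inRange(cv2.cvtColor(t['img'],cv2.COLOR_BGR2HSV),(5,80,40),(25,255,255)); m[:160]=0;m[340:]=0;m[:,:350]=0
cs,_=cv2.findContours(m,0,1); k=max(cs,key=cv2.contourArea); r=cv2.minAreaRect(k); print(r,ray(t,*r[0],.045))
for n,(u,v) in dict(remover=(392,193),cream=(141,257),buffer=(197,307)).items():
    a=o['img'][v-18:v+19,u-22:u+23]; b=t['img'][v-30:v+31,u-34:u+35]; q=cv2.minMaxLoc(cv2.matchTemplate(b,a,5)); print(n,q[1],q[3],'expect 12,12')
E
```

```text
[ 0.79653519 -0.39797822  0.73757529] [ 0.46153879 -0.02416539  0.25479695]
((406.41180419921875, 285.85296630859375), (18.675243377685547, 37.83555603027344), 14.03624439239502) [ 0.45846804 -0.29056849  0.045     ]
remover 0.9993988275527954 (12, 12) expect 12,12
cream 0.999148964881897 (12, 12) expect 12,12
buffer 0.9964265823364258 (12, 12) expect 12,12
```

View pics/e.png

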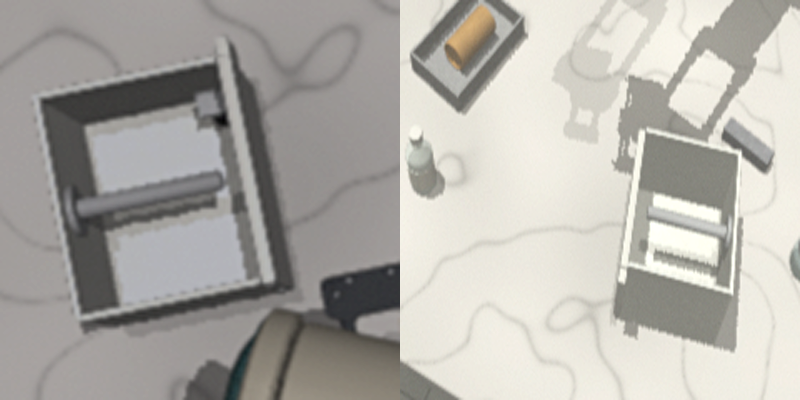

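The final views show the door flush across the front (left crop, (228,45) to (268,282)), the core flat in the tray, and the three bystanders where they started. One last check of the door's line against the back wall.

```bash
python3 - <<'E'
from h import *
t=snap('top'); g=cv2.cvtColor(t['img'],cv2.COLOR_BGR2GRAY).astype(float)
def edge(u0,u1,v0,v1,z,sgn):   # strongest horizontal gradient near line from (u0,v0) to (u1,v1), sub-pixel
    P=[]
    for v in range(v0,v1):
        u=u0+(u1-u0)*(v-v0)/(v1-v0); x=np.arange(int(u)-5,int(u)+6); d=sgn*(g[v,x+1]-g[v,x-1]); d[d<max(d.max()*.5,1)]=0
        P.append(ray(t,(d*x).sum()/d.sum(),v,z)[:2])
    l=cv2.fitLine(np.float32(P),cv2.DIST_HUBER,0,1e-4,1e-4).ravel(); return np.degrees(np.arctan(l[1]/l[0])),l
print('back',edge(176,187,190,258,.15,1)); print('door outer',edge(243,255,175,245,.144,-1))
E
```

```text
back (np.float32(12.681721), array([0.97560465, 0.21953498, 0.60505897, 0.27984962], dtype=float32))
door outer (np.float32(12.638016), array([0.9757718 , 0.21879072, 0.65722954, 0.11694752], dtype=float32))
```

The door is parallel to the back wall within 0.001 rad, so it is seated. Handing in.

```bash
python3 -c "
from rig import manip; print(manip.sign_off())"
```

```text
the job is handed in; nothing more can be done
None
```

The job is done and handed in; the hand-in itself reports no verdict. I gripped the core, raised it 12 mm to centre it on the spindle, and slid it out through the front. I laid it in the nearer tray, then swung the door shut at about 0.5 rad/s and pushed it over its catch.

Last checks, at about 18 s of the 67 s allowed:
- **Door:** it stopped hard after the catch force peaked at 7 N and dropped to about 4 N. The last push rose to 15 N with no further movement. Its outer face is at 12.64° against 12.68° for the back wall, so it is seated.
- **Core:** it lies flat in the tray at about (0.458, -0.291), within about 3 mm of the tray's measured centre.
- **Bystanders:** the bottle, jar and buffing block show no shift in the top view.
- **Arm:** it stands clear of everything.

Two small disagreements came up. The door's starting angle read 1.24 rad from above and about 1.21 rad from the wrist. The hinge estimate was also about 4 mm off at the stop. Neither affected the result, and no check failed.

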